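# Draw a dropped washer out from under a low bottle rack

## Task

A steel washer from the machine's foot has slid under the low wire bottle rack on the laundry counter: pick up the flat scraper, reach in through the rack's open front, set the rubber foot on the washer and draw it out until it lies flat and entirely clear of the rack's front edge. Press only lightly on the washer, no more than about 5 newtons, so that it does not score the drip tray, and do not push the rack or disturb the things on it and beside it. Then lay the scraper down flat, clear of washer and rack, and let go.

Things in the scene. Friction and masses are not known exactly. Their poses are not given: they have to be found in the camera images.
- washer_center (a point): centre, half-way up, of the dropped part: a flat dark steel ring, 40 mm across, 16 mm hole, 6 mm thick, 35 to 70 g, lying flat on the drip tray under the rack, its centre 95 to 117 mm in from the rack's front edge: too near the back rail to get the foot behind it. z is its axis. The foot grips it some 2.5 times better than it rubs on the tray, so about 3 N of press draw it along
- scraper_grip (a point): centre of the scraper's black handle, a block 95 mm long, 24 mm wide, 42 mm high (this point is 21 mm above its underside, 45 mm from its front end); x runs towards the blade tip, y across the handle, z up. A steel blade 28 mm wide, 3 mm thick, leaves its front end, top 9 mm above the underside, 152 mm long. 180 g; lies flat on handle and foot on the open counter. Grip firmly: the blade is a long lever
- scraper_foot (a point): centre of the underside of the rubber foot under the blade's tip: 185 mm ahead of scraper_grip along its x and 21 mm below it, level with the handle's underside. The foot is 24 mm long, 28 mm wide, 6 mm thick; the blade ends at its front edge. Held firmly, the foot is stiff: about 10 N per mm of height against the washer or the tray, so feel for it in steps of a fraction of a mm
- rack: low white rack, loose, 1.4 kg, 152 mm deep (x), 280 wide (y), 45 high; origin: centre of its underside, on the counter. Open front edge at x = -76 mm; 15 mm cheeks; back rail's inner face at x = 64. Deck of 5 mm wires along y, underside 40 mm up. A fixed white drip tray, 236 wide, 4 mm side rims, x = -150 to 61, lies between them: top 6 to 11 mm up at the washer, falling 3 to 5 mm per 100 mm to the front, then level before the rack
- bottle: white bottle, 60 mm across, 130 mm high, standing on the rack's deck near its +y end; origin at the centre of its underside. Leave alone
- jar: jar with a steel cap, 72 mm across, 100 mm high, on the counter beside the rack's +y end; origin at the centre of its underside. Leave alone
- carton: cardboard carton, 100 x 60 x 120 mm high, on the counter behind the rack; origin at the centre of its underside. Leave alone
There are look-alikes about, which are no part of the job. Of the things shaped like the part that bears washer_center, the dark steel one is meant. What is shaped like the part that bears scraper_grip but pink is not meant.

How it is judged (in metres and radians):
On the way:
1. the scraper is on the washer, still under the rack (contact force between scraper and washer above 0.05 N and x of washer_center in the frame of rack above 0 m), for 0.2 s.
At the end, for the whole second after the job is handed in: The washer lies flat (within 7 degrees) and still, its rim 2 mm or more in front of the rack's front edge; the scraper lies flat (within 6 degrees, handle centre below 36 mm), still, released, touching neither washer nor rack; rack (12 mm) and other things (20 mm) unmoved (x of washer_center in the frame of rack below -0.098 m and height (world z) of washer_center below 0.012 m and angle between washer_center's own z axis and vertical below 0.12 rad and linear speed of each of washer, scraper below 0.02 m/s and height (world z) of scraper_grip below 0.036 m and angle between scraper_grip's own z axis and vertical below 0.1 rad and contact force between scraper and washer below 0.01 N and contact force between scraper and rack below 0.01 N).
It fails at once if the scraper presses on the washer with over 6 N (contact force between scraper and washer above 6 N).
It fails at once if the scraper pushes on the rack with over 10 N (contact force between scraper and rack above 10 N).
It fails at once if the rack is shifted by over 12 mm (distance of rack from where it was at the start of the episode above 0.012 m).
It fails at once if the bottle, the jar or the carton is shifted by over 20 mm (distance of any of bottle, jar, carton from where it was at the start of the episode above 0.02 m).
It also fails if it takes over 67 s, if anything falls off the work surface, if the arm or the gripper's body presses on something with over 40 N, if the wrist force passes 120 N, or if a joint passes its speed limit or range.

## Robot

A 6-joint arm with a two-finger parallel gripper is mounted at the origin on the work surface. World frame = base frame: x ahead of the robot, y to its left, z up, the work surface at z = 0. Lengths are in m, angles in degrees, forces in N, time in s.
With the tool pointing down it reaches from about 0.3 to 1 m from the base axis. Payload 5.1 kg.
Tool frame: the origin (TCP) lies midway between the tips of the shut fingers; the grasp point (between the pads) lies 19 mm behind it; z points along the fingers, y is the line along which they close (so a half turn about z gives the same grasp; the last joint's range is limited). The gripper opens to 95 mm and grips with 3 to 60 N. Pads are 20 mm wide; open, the fingers measure 119 mm over their backs; the gripper's body (75 mm by 180 mm) begins 59 mm behind the grasp point.
Start: joints at [-80.019, 7.093, 94.555, -0, 78.352, -4.733], TCP at [0.165, -0.629, 0.215] pointing down, gripper open.
Joint ranges: [-149.61, 149.61], [-58.7, 133.49], [1.44, 155.28], [-77.14, 257.14], [18.33, 153.61], [-166.67, 166.67]. Speed limits (degrees/s): [147.25, 147.25, 180, 180, 180, 180].

## Interface

Orientations are given as a 3x3 rotation matrix whose columns are the frame's x, y, z axes.
In Python, from rig import ctrl gives the robot as it stands.
- The arm moves only by the tool play_rows, never from a script. Its argument "targets" is one flat list of numbers, 7 for each row, row after row: the turn, a rotation vector about the world's x, y, z as a fraction of full scale, then the shift along the world's x, y, z as a fraction of full scale, then the closure, from -1 (fully open) to 1 (shut), so that 0 is half open. In form: [wx, wy, wz, x, y, z, grip, wx, wy, wz, x, y, z, grip, ...]. A call has 1 to 12 rows; each row shifts and turns the commanded pose from where the row before left it; what a row does not reach is not made up. Full scale, the value 1, is 0.025 m for a shift and 8 degrees for a turn. A row lasts 1/10 s, in which the tool goes at most 50 mm and 8.59 degrees, less where a joint would pass 70% of its speed; a pose out of reach is approached as far as the arm can. A call with a number of a shift or a turn outside -1 to 1 is refused whole. A call with a gripper value outside its range is refused whole. The fingers move at their own pace and stop on an object; "squeeze" is the grip in N (left out, the last holds). Time passes only in rows, so rows that do not move let the fingers close. It gives the time, the measured TCP pose, the force, the opening and the grip force at its end, in the units of the state.
- ctrl.get_obs(): the state, without advancing time (a new reading comes with each control period).
- ctrl.grab_frame(name): name is "side" or "top" or "wrist"; returns the picture (384x512x3 uint8, red, green, blue); there is no depth.
- ctrl.camera_info(name): a dict with "mtx" (3x3 intrinsics, pixels), "position" and "rotation" of the camera in the world. Camera axes: x right, y down, z forward; pixel columns grow to the right and rows downward; lengths in m; the calibration is good to about 2 mm. A picture is of the moment at which its call begins: read the wrist's pose just before it. camera_info takes no time and is no camera call; for the wrist camera it gives the pose at the moment of the call.
- ctrl.sign_off(): hands the job in; it is judged then, once.
The state is a dict: "time_s": time; "joint_positions": joint angles; "joint_vel": joint speeds; "joint_torque": joint torques, N m; "tool_pos": TCP position; "tcp_rot": TCP orientation; "ft_force": force on the tool from outside, world axes, zero at the start; "moment": the same for the moment, N m; "width": finger opening in m; "gripper_force": force on a finger pad.
Only numpy, scipy, OpenCV 4.12 (cv2) and the standard library are available. Lean on these libraries where they do the work, as an engineer would, in place of code of your own. Each camera call takes 0.05 s, during which the arm holds its last target. There are 200 camera calls.

## Working session

There is one attempt and no reset: what is moved stays moved. The work goes in short steps, Python scripts to look and compute and a tool call to move; the robot and the scene stay as the last step left them, time stands still between calls to the robot, and variables do not carry over. Pictures are saved under pics/ and viewed, at most 10 in all, crops included, and the job is handed in when it is done.

Besides the shell and the picture viewer there is one more tool, called after "Emit:" by a JSON object that holds its "api" and its "payload", one argument or row to a line. play_rows: Moves the arm, as the interface text tells. Shift numbers are shares of 0.025 m and turn numbers shares of 8 degrees, none past 1 either way. Its arguments: {"type":"object","properties":{"targets":{"type":"array","items":{"type":"number"}},"squeeze":{"type":"number"}},"required":["targets"]}

```bash
mkdir -p pics; python3 - <<'E'
from rig import ctrl
import cv2,numpy as np
o=ctrl.get_obs();print(o['time_s'],o['tool_pos'],o['tcp_rot'],o['ft_force'],o['width'])
for n in ['side','top']:
    cv2.imwrite(f'pics/{n}0.png',cv2.resize(ctrl.grab_frame(n)[:,:,::-1],(800,600)))
    c=ctrl.camera_info(n);print(n,c)
E
```

```text
0.0 [ 0.16495442 -0.6280609   0.21339529] [[ 9.67203993e-01  2.54000567e-01 -3.85277255e-04]
 [ 2.54000818e-01 -9.67201866e-01  2.03333515e-03]
 [ 1.43827401e-04 -2.06451062e-03 -9.99997859e-01]] [-0.49752589  0.97079563  1.31050425] 0.09481852278847155
side {'mtx': array([[379.94775949,   0.        , 260.48047602],
       [  0.        , 379.94775949, 188.16014447],
       [  0.        ,   0.        ,   1.        ]]), 'position': array([0.50138468, 0.71908333, 0.76744234]), 'rotation': array([[-0.99834418, -0.02936151,  0.04946522],
       [-0.05618391,  0.6821928 , -0.72901053],
       [-0.01233996, -0.73058257, -0.68271285]])}
top {'mtx': array([[408.8645852 ,   0.        , 255.05321999],
       [  0.        , 408.8645852 , 186.62689636],
       [  0.        ,   0.        ,   1.        ]]), 'position': array([ 0.38394644, -0.02748659,  1.0409364 ]), 'rotation': array([[ 0.02764927, -0.99005071,  0.13796779],
       [-0.99958928, -0.02634343,  0.01128223],
       [-0.00753543, -0.13822307, -0.99037246]])}
```

View pics/top0.png

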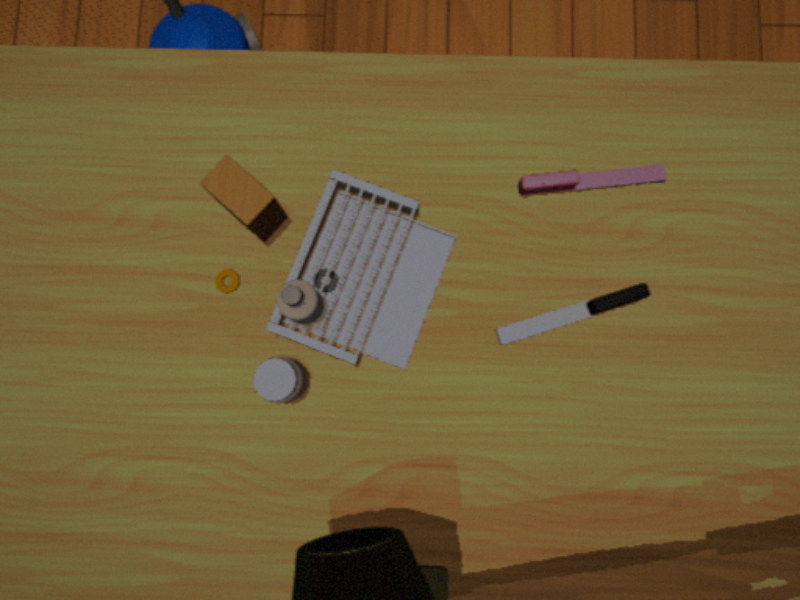

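View pics/side0.png

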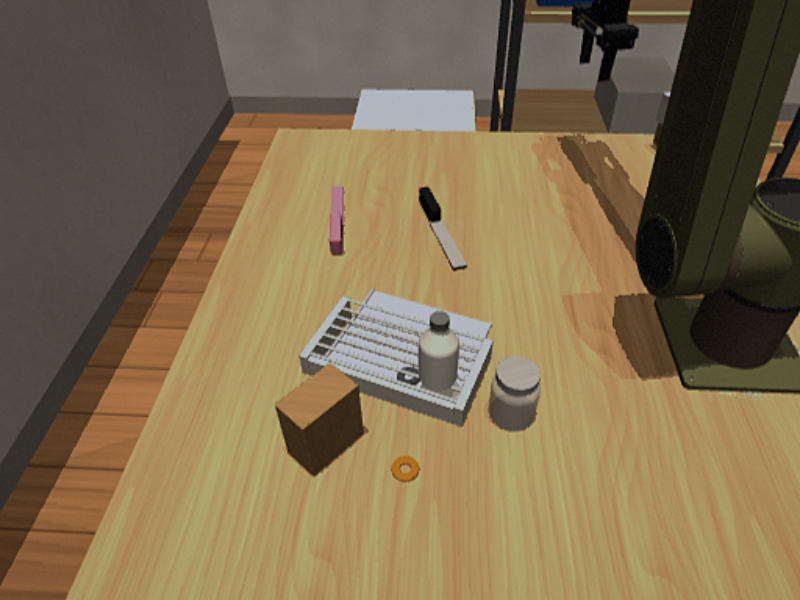

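The top view shows the scraper handle from (590,305) to (648,290), with its blade tip at (500,338). The washer is at (326,280), under the rack whose front edge runs from (418,207) to (357,362).

```bash
cat >h.py <<'E'
from rig import ctrl
import cv2,numpy as np
def px2w(c,px,z,s=1.0):
    p=np.c_[np.atleast_2d(px)*s,np.ones(len(np.atleast_2d(px)))]
    d=(np.asarray(c['rotation'])@np.linalg.inv(c['mtx'])@p.T).T
    P=np.asarray(c['position']); return P+d*((z-P[2])/d[:,2])[:,None]
def w2px(c,X):
    X=(np.asarray(X)-c['position'])@c['rotation']; q=X@np.asarray(c['mtx']).T
    return q[:,:2]/q[:,2:]
E
python3 - <<'E'
from h import *
np.set_printoptions(precision=4,suppress=True)
c=ctrl.camera_info('top')
s=.64
print('handle',px2w(c,[[648,289],[590,306]],.042,s)); print('tip',px2w(c,[[499,337]],.009,s))
print('rack top',px2w(c,[[335,172],[418,204],[357,361],[268,328]],.045,s))
print('washer',px2w(c,[[326,280]],.012,s)); print('tray',px2w(c,[[455,236],[405,366]],.005,s))
print(ctrl.camera_info('wrist'))
E
```

```text
handle [[ 0.5377 -0.4088  0.042 ]
 [ 0.5083 -0.3173  0.042 ]]
tip [[ 0.4581 -0.1798  0.009 ]]
rack top [[ 0.7152  0.092   0.045 ]
 [ 0.6654 -0.0435  0.045 ]
 [ 0.4123  0.0452  0.045 ]
 [ 0.4598  0.1864  0.045 ]]
washer [[0.5433 0.1031 0.012 ]]
tray [[ 0.6237 -0.1066  0.005 ]
 [ 0.4076 -0.0295  0.005 ]]
{'mtx': array([[278.1333,   0.    , 251.7782],
       [  0.    , 278.1333, 194.4086],
       [  0.    ,   0.    ,   1.    ]]), 'position': array([ 0.2352, -0.6105,  0.3839]), 'rotation': array([[ 0.2541, -0.9351, -0.2472],
       [-0.9672, -0.2465, -0.0617],
       [-0.0032,  0.2548, -0.967 ]])}
```

Emit:
{"api": "play_rows", "payload": {
  "targets": [0,0,0.74,0.9,0.67,0,-1,0,0,0.74,0.9,0.67,0,-1,0,0,0.74,0.9,0.67,0,-1,0,0,0.74,0.9,0.67,0,-1,0,0,0.74,0.9,0.67,0,-1,0,0,0.74,0.9,0.67,0,-1,0,0,0.74,0.9,0.67,0,-1,0,0,0.74,0.9,0.67,0,-1,0,0,0.74,0.9,0.67,0,-1,0,0,0.74,0.9,0.67,0,-1,0,0,0.74,0.9,0.67,0,-1,0,0,0.74,0.9,0.67,0,-1],
  "squeeze": 60
}}

```text
time_s: 1.3
tool_pos: [0.4357, -0.4266, 0.214]
tcp_rot: [[0.07, 0.998, -0.001], [0.998, -0.07, 0.001], [0.001, -0.001, -1.0]]
ft_force: [0.3, -0.8, 0.5]
width: 0.0953
gripper_force: 0.0
```

Emit:
{"api": "play_rows", "payload": {
  "targets": [0,0,0.74,0.9,0.67,0,-1,0,0,0.74,0.9,0.67,0,-1,0,0,0.74,0.9,0.67,0,-1,0,0,0.74,0.7,0.67,0,-1,0,0,0,0,0,0,-1,0,0,0,0,0,0,-1]
}}

```text
time_s: 1.9
tool_pos: [0.5199, -0.3604, 0.2141]
tcp_rot: [[-0.332, 0.943, -0.001], [0.943, 0.332, 0.0], [0.001, -0.001, -1.0]]
ft_force: [-0.1, 0.1, 0.0]
width: 0.0949
gripper_force: 0.0
```

```bash
python3 - <<'E'
from h import *
np.set_printoptions(precision=4,suppress=True)
o=ctrl.get_obs();c=ctrl.camera_info('wrist');f=ctrl.grab_frame('wrist')
print(o['time_s'],o['tool_pos'],o['tcp_rot'],o['joint_positions'])
cv2.imwrite('pics/w1.png',cv2.resize(f[:,:,::-1],(800,600)));np.save('c1.npy',c,allow_pickle=True)
E
```

```text
1.9 [ 0.5199 -0.3604  0.2141] [[-0.3324  0.9431 -0.0011]
 [ 0.9431  0.3324  0.0002]
 [ 0.0006 -0.001  -1.    ]] [-39.5759   4.9921  96.882   -0.0317  78.1844 -58.9859]
```

View pics/w1.png

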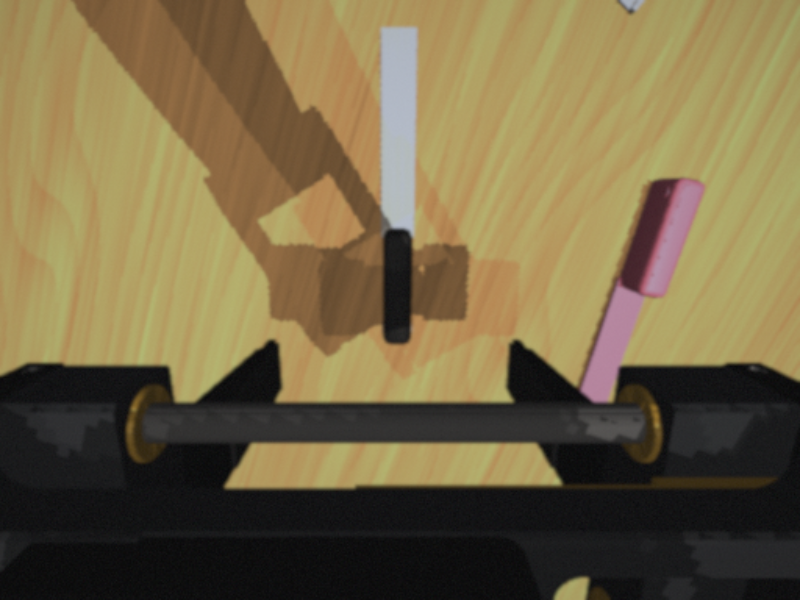

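The wrist view shows the black handle from (398,231) to (397,342), and the blade tip at (399,28). The scraper runs straight between the open fingers.

```bash
python3 - <<'E'
from h import *
np.set_printoptions(precision=4,suppress=True)
c=np.load('c1.npy',allow_pickle=True).item()
h=px2w(c,[[398,231],[397,342]],.042,.64);t=px2w(c,[[399,28]],.009,.64)
print(h,t); 
u=(t[0]-h[1])[:2];u/=np.hypot(*u);print(np.degrees(np.arctan2(u[1],u[0])), np.linalg.norm(t[0,:2]-h[:,:2],axis=1), h[0,:2]-.045*u, h[1,:2]+.05*u, t[0,:2]-.197*u)
E
```

```text
[[ 0.5106 -0.3213  0.042 ]
 [ 0.5406 -0.4079  0.042 ]] [[ 0.4611 -0.1786  0.009 ]]
109.12336359371426 [0.151  0.2426] [ 0.5254 -0.3638] [ 0.5242 -0.3606] [ 0.5256 -0.3648]
```

Emit:
{"api": "play_rows", "payload": {
  "targets": [0,0,0,0.21,-0.1,-1,-1,0,0,0,0,0,-1,-1,0,0,0,0,0,-1,-1,0,0,0,0,0,-1,-1,0,0,0,0,0,-1,-1,0,0,0,0,0,-1,-1,0,0,0,0,0,-1,-1,0,0,0,0,0,-0.7,-1,0,0,0,0,0,-0.4,-1,0,0,0,0,0,-0.22,-1,0,0,0,0,0,0,-1]
}}

```text
time_s: 3.05
tool_pos: [0.5252, -0.3634, 0.0065]
tcp_rot: [[-0.332, 0.943, -0.0], [0.943, 0.332, 0.0], [0.0, -0.0, -1.0]]
ft_force: [0.1, -0.3, -0.1]
width: 0.0949
gripper_force: 0.0
```

Emit:
{"api": "play_rows", "payload": {
  "targets": [0,0,0,0,0,0,1,0,0,0,0,0,0,1,0,0,0,0,0,0,1,0,0,0,0,0,0,1,0,0,0,0,0,0,1,0,0,0,0,0,0,1,0,0,0,0,0,0,1,0,0,0,0,0,0,1,0,0,0,0,0,0,1,0,0,0,0,0,0,1],
  "squeeze": 60
}}

```text
time_s: 4.05
tool_pos: [0.5252, -0.3633, 0.0066]
tcp_rot: [[-0.333, 0.943, -0.0], [0.943, 0.333, -0.0], [0.0, -0.0, -1.0]]
ft_force: [-0.2, -0.9, 0.6]
width: 0.024
gripper_force: 60.0
```

Emit:
{"api": "play_rows", "payload": {
  "targets": [0,0,0,0,0,0.4,1,0,0,0,0,0,0.8,1,0,0,-0.488,-0.366,0.642,0.25,1,0,0,-0.488,-0.366,0.642,0.25,1,0,0,-0.488,-0.366,0.642,0.25,1,0,0,-0.488,-0.366,0.642,0.25,1,0,0,-0.488,-0.366,0.642,0.25,1,0,0,-0.488,-0.366,0.642,0.25,1,0,0,-0.488,-0.366,0.642,0.25,1,0,0,-0.488,-0.366,0.642,0.25,1,0,0,-0.488,-0.366,0.642,0.25,1,0,0,-0.488,-0.366,0.642,0.25,1]
}}

```text
time_s: 5.25
tool_pos: [0.4333, -0.2019, 0.0997]
tcp_rot: [[0.338, 0.941, 0.0], [0.941, -0.338, -0.0], [0.0, 0.0, -1.0]]
ft_force: [-0.6, 0.2, -2.1]
width: 0.0238
gripper_force: 60.0
```

Emit:
{"api": "play_rows", "payload": {
  "targets": [0,0,0,0,0,0,1,0,0,0,0,0,0,1,0,0,0,0,0,0,1]
}}

```text
time_s: 5.55
tool_pos: [0.4341, -0.2032, 0.0992]
tcp_rot: [[0.335, 0.942, 0.0], [0.942, -0.335, -0.0], [-0.0, 0.0, -1.0]]
ft_force: [0.0, -0.4, -0.9]
width: 0.0238
gripper_force: 60.0
```

```bash
python3 - <<'E'
from h import *
o=ctrl.get_obs();print(o['tool_pos'],o['tcp_rot'],o['moment'],o['ft_force'])
f=ctrl.grab_frame('top')[:,:,::-1]
g=ctrl.grab_frame('side')[:,:,::-1]
cv2.imwrite('pics/t2.png',cv2.resize(f[90:270,150:390],None,fx=3.3,fy=3.3,interpolation=cv2.INTER_CUBIC))
cv2.imwrite('pics/s2.png',cv2.resize(g[130:310,130:370],None,fx=3.3,fy=3.3,interpolation=cv2.INTER_CUBIC))
E
```

```text
[ 0.43408588 -0.20320435  0.09921494] [[ 3.34996917e-01  9.42219202e-01  2.02804384e-04]
 [ 9.42219194e-01 -3.34996845e-01 -3.22125655e-04]
 [-2.35574149e-04  2.98997284e-04 -9.99999928e-01]] [-0.05756034 -0.07695699 -0.02695402] [ 0.02534453 -0.44945747 -0.87866713]
```

View pics/t2.png

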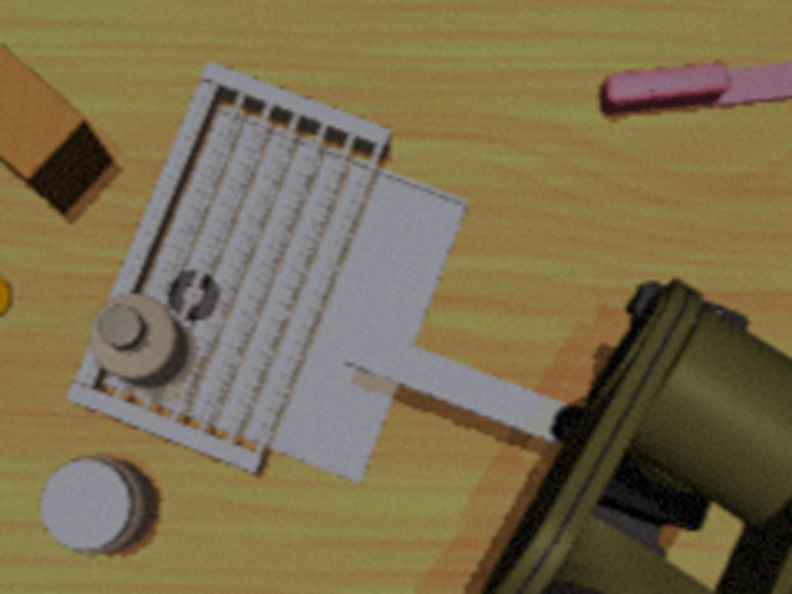

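View pics/s2.png

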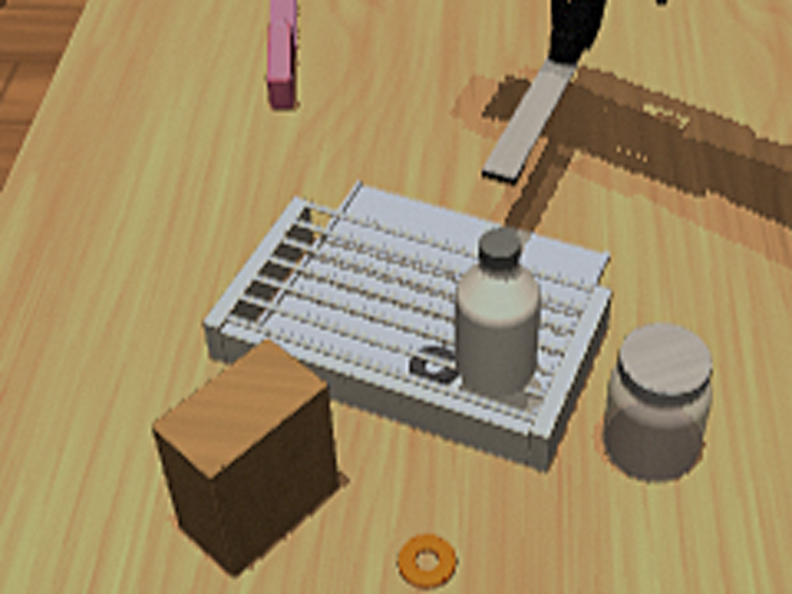

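The top crop shows the washer at (194,295). The rack's top corners are at (208,63), (391,131), (260,463) and (70,392), and the blade is in front of the rack. The side crop shows the washer at about (434,364), partly hidden by the bottle, and the blade tip at (483-517,180).

```bash
python3 - <<'E'
from h import *
np.set_printoptions(precision=4,suppress=True)
c=ctrl.camera_info('top');s=ctrl.camera_info('side')
T=lambda p:np.array(p)/3.3+[150,90]
S=lambda p:np.array(p)/3.3+[130,130]
r=px2w(c,T([[208,63],[391,131],[260,463],[70,392]]),.045);print(r)
r2=px2w(s,S([[208,325],[297,200],[610,290],[548,432]]),.045);print(r2)
def fit(r):
    m=np.array([[.076,-.14],[-.076,-.14],[-.076,.14],[.076,.14]])
    a=r[:,:2]-r[:,:2].mean(0); A=m.T@a; U,_,V=np.linalg.svd(A); R=(U@V).T
    e=a-m@R.T; return r[:,:2].mean(0),np.degrees(np.arctan2(R[1,0],R[0,0])),R,e
for rr in (r,r2):
    t,y,R,e=fit(rr);print(t,y,np.abs(e).max())
    for z in (.012,.015):
        w=px2w(c,T([[194,295]]),z)[0];w2=px2w(s,S([[434,364]]),z)[0]
        print(z,w,w2,'in rack',R.T@(w[:2]-t),R.T@(w2[:2]-t))
o=ctrl.get_obs();u=o['tcp_rot'][:,0];tip=o['tool_pos']+u*.197+[0,0,.0024];l=np.array([-u[1],u[0],0])
tt=np.array([tip+.014*l,tip-.014*l])
print('tip top',tip,(w2px(c,tt)-[150,90])*3.3,'side',(w2px(s,tt)-[130,130])*3.3)
E
```

```text
[[ 0.7177  0.0955  0.045 ]
 [ 0.6677 -0.0458  0.045 ]
 [ 0.4141  0.0446  0.045 ]
 [ 0.4626  0.1873  0.045 ]]
[[ 0.7145  0.1028  0.045 ]
 [ 0.6653 -0.0376  0.045 ]
 [ 0.4082  0.0531  0.045 ]
 [ 0.4578  0.1897  0.045 ]]
[0.5655 0.0704] 70.43806914363084 0.005961740750124567
0.012 [0.5428 0.1027 0.012 ] [0.5426 0.1059 0.012 ] in rack [0.0228 0.0323] [0.0258 0.0335]
0.015 [0.5423 0.1023 0.015 ] [0.5424 0.1084 0.015 ] in rack [0.0223 0.0326] [0.028  0.0345]
[0.5614 0.077 ] 70.80537085915492 0.005122421007559358
0.012 [0.5428 0.1027 0.012 ] [0.5426 0.1059 0.012 ] in rack [0.0181 0.0261] [0.0211 0.0273]
0.015 [0.5423 0.1023 0.015 ] [0.5424 0.1084 0.015 ] in rack [0.0176 0.0264] [0.0234 0.0283]
tip top [ 0.5001 -0.0176  0.1013] [[340.0243 358.2736]
 [354.4463 321.3293]] side [[511.6308 176.3458]
 [478.4761 167.4284]]
```

Emit:
{"api": "play_rows", "payload": {
  "targets": [0,0,0,0,0,-0.6,1,0,0,0,0,0,-0.6,1,0,0,0,0,0,-0.6,1,0,0,0,0,0,-0.6,1,0,0,0,0,0,-0.34,1,0,0,0,0,0,0,1,0,0,0,0,0,0,1]
}}

```text
time_s: 6.35
tool_pos: [0.4338, -0.2028, 0.0305]
tcp_rot: [[0.336, 0.942, -0.0], [0.942, -0.336, 0.0], [0.0, -0.0, -1.0]]
ft_force: [-0.6, 0.7, -0.5]
width: 0.0239
gripper_force: 60.0
```

Emit:
{"api": "play_rows", "payload": {
  "targets": [0,0,0,0.19,0.53,0,1,0,0,0,0.19,0.53,0,1,0,0,0,0.19,0.53,0,1,0,0,0,0.19,0.53,0,1,0,0,0,0.19,0.53,0,1,0,0,0,0.19,0.53,0,1,0,0,0,0,0,0,1,0,0,0,0,0,0,1]
}}

```text
time_s: 7.15
tool_pos: [0.4624, -0.1227, 0.0306]
tcp_rot: [[0.334, 0.942, -0.0], [0.942, -0.334, -0.0], [-0.0, -0.0, -1.0]]
ft_force: [1.2, 0.3, -1.8]
width: 0.0235
gripper_force: 60.0
```

```bash
python3 - <<'E'
from h import *
o=ctrl.get_obs();print(o['time_s'],o['tool_pos'],o['ft_force'],o['moment'])
f=ctrl.grab_frame('top')[:,:,::-1]; g=ctrl.grab_frame('side')[:,:,::-1]
a=cv2.resize(f[110:240,160:280],None,fx=3.3,fy=3.3,interpolation=cv2.INTER_CUBIC)
b=cv2.resize(g[170:300,180:300],None,fx=3.3,fy=3.3,interpolation=cv2.INTER_CUBIC)
cv2.imwrite('pics/ts3.png',np.hstack([a,b]))
E
```

```text
7.15 [ 0.46239056 -0.12272194  0.0305971 ] [ 1.19836642  0.28642067 -1.84264573] [-0.0980196  -0.08959093 -0.01168127]
```

View pics/ts3.png

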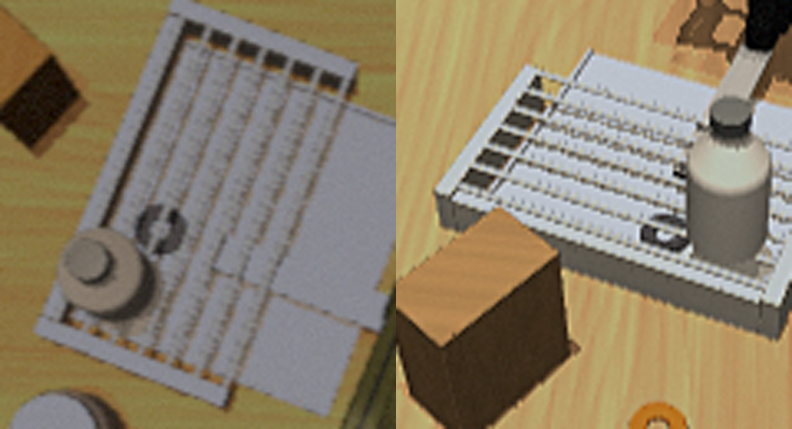

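The left half (top view) shows the washer at (160,229) and the blade tip's left edge from about (225,238) to (213,270), behind the washer and slightly to one side.

```bash
python3 - <<'E'
from h import *
np.set_printoptions(precision=4,suppress=True)
c=ctrl.camera_info('top');o=ctrl.get_obs()
T=lambda p:np.array(p)/3.3+[160,110]
t=px2w(c,T([[225,238],[213,270]]),.033);w=px2w(c,T([[160,229]]),.014)[0]
u=o['tcp_rot'][:,0];u[2]=0;l=np.array([-u[1],u[0],0]);tip=o['tool_pos']+u*.197
print(t,tip,w)
for q in (t[0],t[1],tip,w): print(u@(q-o['tool_pos']),l@(q-o['tool_pos']))
e=px2w(c,T([[300,301],[370,322]]),.033)
for q in e: print('edge',u@(q-o['tool_pos']),l@(q-o['tool_pos']))
E
```

```text
[[0.5339 0.0513 0.033 ]
 [0.5093 0.0595 0.033 ]] [0.5284 0.0622 0.0306] [0.5424 0.1032 0.014 ]
0.18856673770230034 -0.008901227961904906
0.18798343066281273 0.017010049968753656
0.19699998803668783 4.567770378473452e-18
0.24028720945181922 0.0004905442917057873
edge 0.11833343930456508 0.015224381395337752
edge 0.063717700984735 0.011033033943555672
```

Emit:
{"api": "play_rows", "payload": {
  "targets": [0,0,0,0.194,0.547,0,1,0,0,0,0.194,0.547,0,1,0,0,0,0.194,0.547,0,1,0,0,0,0.194,0.547,0,1,0,0,0,0,0,0,1,0,0,0,0,0,0,1]
}}

```text
time_s: 7.85
tool_pos: [0.4816, -0.0689, 0.0306]
tcp_rot: [[0.336, 0.942, -0.0], [0.942, -0.336, -0.0], [-0.0, -0.0, -1.0]]
ft_force: [0.7, -0.1, -1.6]
width: 0.024
gripper_force: 60.0
```

```bash
cat > ft.py <<'E'
from h import *
import sys
np.set_printoptions(precision=3,suppress=True)
n=int(sys.argv[1]) if len(sys.argv)>1 else 8
F=[];M=[]
for i in range(n):
    o=ctrl.get_obs();F.append(o['ft_force']);M.append(o['moment']);ctrl.grab_frame('side')
F=np.array(F);M=np.array(M);R=o['tcp_rot'];u=np.array([R[0,0],R[1,0],0]);l=np.array([-u[1],u[0],0])
print(o['time_s'],'pos',o['tool_pos'],'F',F.mean(0),'sdF',F.std(0),'M.l',(M@l).mean(),(M@l).std(),'M.u',(M@u).mean(), 'F.u',(F@u).mean(),'tilt',R[2,:2])
E
python3 ft.py 12
```

```text
8.4 pos [ 0.482 -0.069  0.031] F [ 0.309  0.196 -1.492] sdF [0.565 0.373 0.396] M.l 0.05831790831382153 0.0306641571484485 M.u -0.07096235017412894 F.u 0.2888299297015081 tilt [ 0. -0.]
```

Emit:
{"api": "play_rows", "payload": {
  "targets": [0,0,0,0,0,-0.1,1,0,0,0,0,0,-0.1,1,0,0,0,0,0,-0.05,1,0,0,0,0,0,0,1]
}}

```text
time_s: 8.85
tool_pos: [0.4814, -0.0684, 0.024]
tcp_rot: [[0.335, 0.942, -0.001], [0.942, -0.335, 0.0], [-0.0, -0.001, -1.0]]
ft_force: [0.8, -0.1, -2.4]
width: 0.024
gripper_force: 60.0
```

```bash
python3 ft.py 3
```

```text
8.95 pos [ 0.482 -0.068  0.024] F [ 0.374 -0.085 -2.094] sdF [0.609 0.013 0.262] M.l 0.0824043874201289 0.02840489715073592 M.u -0.041415363459387323 F.u 0.04510544033590665 tilt [-0. -0.]
```

Emit:
{"api": "play_rows", "payload": {
  "targets": [0,0,0,0,0,-0.008,1,0,0,0,0,0,-0.008,1,0,0,0,0,0,0,1]
}}

```text
time_s: 9.3
tool_pos: [0.4817, -0.0685, 0.024]
tcp_rot: [[0.336, 0.942, -0.0], [0.942, -0.336, -0.0], [-0.0, 0.0, -1.0]]
ft_force: [-0.0, 0.3, -2.3]
width: 0.0237
gripper_force: 60.0
```

```bash
python3 ft.py 2
```

```text
9.35 pos [ 0.482 -0.068  0.024] F [-0.606  0.053 -2.117] sdF [0.605 0.209 0.147] M.l 0.07577245530591074 0.004982643462671882 M.u -0.05864619446092269 F.u -0.15368364551809882 tilt [0. 0.]
```

Emit:
{"api": "play_rows", "payload": {
  "targets": [0,0,0,0,0,-0.008,1,0,0,0,0,0,-0.008,1,0,0,0,0,0,0,1]
}}

```text
time_s: 9.7
tool_pos: [0.4817, -0.0685, 0.0236]
tcp_rot: [[0.336, 0.942, -0.0], [0.942, -0.336, 0.0], [-0.0, -0.0, -1.0]]
ft_force: [-0.8, -0.1, -2.2]
width: 0.024
gripper_force: 60.0
```

```bash
sed -i "s/print(o.*/print(round(o['time_s'],2),'z',round(o['tool_pos'][2],4),'F',F.mean(0),'M.l',(M@l).mean().round(3),'press',((.07-M@l)\/.185).mean().round(2),'F.u',(F@u).mean().round(2))/" ft.py; python3 ft.py 2
```

```text
9.75 z 0.0236 F [-0.874 -0.327 -2.588] M.l 0.048 press 0.12 F.u -0.6
```

Emit:
{"api": "play_rows", "payload": {
  "targets": [0,0,0,0,0,-0.008,1,0,0,0,0,0,-0.008,1,0,0,0,0,0,0,1]
}}

```text
time_s: 10.1
tool_pos: [0.4817, -0.0685, 0.0232]
tcp_rot: [[0.336, 0.942, -0.0], [0.942, -0.336, 0.0], [-0.0, -0.0, -1.0]]
ft_force: [-0.2, 0.7, -1.6]
width: 0.0236
gripper_force: 60.0
```

```bash
python3 ft.py 2
```

```text
10.15 z 0.0232 F [-0.414  0.392 -1.667] M.l 0.019 press 0.28 F.u 0.23
```

Emit:
{"api": "play_rows", "payload": {
  "targets": [0,0,0,0,0,-0.006,1,0,0,0,0,0,-0.006,1,0,0,0,0,0,0,1]
}}

```text
time_s: 10.5
tool_pos: [0.4817, -0.0685, 0.0229]
tcp_rot: [[0.336, 0.942, -0.0], [0.942, -0.336, -0.0], [-0.0, -0.0, -1.0]]
ft_force: [-0.3, 0.1, -1.4]
width: 0.0234
gripper_force: 60.0
```

```bash
python3 ft.py 3
```

```text
10.6 z 0.0229 F [-0.111 -0.109 -1.674] M.l 0.057 press 0.07 F.u -0.14
```

Still no contact.

Emit:
{"api": "play_rows", "payload": {
  "targets": [0,0,0,0,0,-0.008,1,0,0,0,0,0,-0.008,1,0,0,0,0,0,0,1]
}}

```text
time_s: 10.95
tool_pos: [0.4817, -0.0685, 0.0225]
tcp_rot: [[0.336, 0.942, -0.0], [0.942, -0.336, 0.0], [-0.0, -0.0, -1.0]]
ft_force: [-0.0, 0.6, -1.8]
width: 0.024
gripper_force: 60.0
```

```bash
python3 ft.py 3
```

```text
11.05 z 0.0225 F [-0.26  -0.239 -1.819] M.l 0.017 press 0.29 F.u -0.31
```

Emit:
{"api": "play_rows", "payload": {
  "targets": [0,0,0,0,0,-0.008,1,0,0,0,0,0,-0.008,1,0,0,0,0,0,0,1]
}}

```text
time_s: 11.4
tool_pos: [0.4817, -0.0685, 0.0221]
tcp_rot: [[0.336, 0.942, -0.0], [0.942, -0.336, 0.0], [-0.0, -0.0, -1.0]]
ft_force: [-0.2, -0.0, -2.5]
width: 0.0237
gripper_force: 60.0
```

```bash
python3 ft.py 3
```

```text
11.5 z 0.0221 F [ 0.222  0.002 -2.046] M.l 0.065 press 0.03 F.u 0.08
```

Emit:
{"api": "play_rows", "payload": {
  "targets": [0,0,0,0,0,-0.008,1,0,0,0,0,0,-0.008,1,0,0,0,0,0,0,1]
}}

```text
time_s: 11.85
tool_pos: [0.4817, -0.0685, 0.0217]
tcp_rot: [[0.336, 0.942, -0.0], [0.942, -0.336, 0.0], [0.0, -0.0, -1.0]]
ft_force: [0.2, -0.2, -2.2]
width: 0.0237
gripper_force: 60.0
```

```bash
python3 ft.py 3
```

```text
11.95 z 0.0217 F [-0.054 -0.222 -1.895] M.l 0.094 press -0.13 F.u -0.23
```

Emit:
{"api": "play_rows", "payload": {
  "targets": [0,0,0,0,0,-0.008,1,0,0,0,0,0,-0.008,1,0,0,0,0,0,0,1]
}}

```text
time_s: 12.3
tool_pos: [0.4817, -0.0685, 0.0213]
tcp_rot: [[0.336, 0.942, -0.0], [0.942, -0.336, 0.0], [-0.0, -0.0, -1.0]]
ft_force: [-0.7, 0.6, -1.4]
width: 0.0236
gripper_force: 60.0
```

```bash
python3 ft.py 3
```

```text
12.4 z 0.0213 F [-0.187  0.347 -1.789] M.l 0.067 press 0.02 F.u 0.26
```

Emit:
{"api": "play_rows", "payload": {
  "targets": [0,0,0,0,0,-0.008,1,0,0,0,0,0,-0.008,1,0,0,0,0,0,0,1]
}}

```text
time_s: 12.75
tool_pos: [0.4817, -0.0685, 0.0209]
tcp_rot: [[0.336, 0.942, -0.0], [0.942, -0.336, 0.0], [-0.0, -0.0, -1.0]]
ft_force: [-0.1, 0.2, -1.4]
width: 0.0235
gripper_force: 60.0
```

```bash
python3 ft.py 3
```

```text
12.85 z 0.0209 F [-0.124  0.111 -1.532] M.l 0.051 press 0.1 F.u 0.06
```

Emit:
{"api": "play_rows", "payload": {
  "targets": [0,0,0,0,0,-0.008,1,0,0,0,0,0,-0.008,1,0,0,0,0,0,0,1]
}}

```text
time_s: 13.2
tool_pos: [0.4817, -0.0685, 0.0204]
tcp_rot: [[0.336, 0.942, -0.0], [0.942, -0.336, 0.0], [0.0, -0.0, -1.0]]
ft_force: [0.4, -0.2, -2.1]
width: 0.0234
gripper_force: 60.0
```

```bash
python3 ft.py 3
```

```text
13.3 z 0.0205 F [-0.037 -0.109 -1.592] M.l 0.063 press 0.04 F.u -0.12
```

Emit:
{"api": "play_rows", "payload": {
  "targets": [0,0,0,0,0,-0.008,1,0,0,0,0,0,-0.008,1,0,0,0,0,0,0,1]
}}

```text
time_s: 13.65
tool_pos: [0.4817, -0.0685, 0.0201]
tcp_rot: [[0.336, 0.942, -0.0], [0.942, -0.336, 0.0], [0.0, -0.0, -1.0]]
ft_force: [-0.2, -0.4, -1.8]
width: 0.0239
gripper_force: 60.0
```

```bash
python3 ft.py 3
```

```text
13.75 z 0.0201 F [-0.147 -0.525 -2.427] M.l 0.048 press 0.12 F.u -0.54
```

Emit:
{"api": "play_rows", "payload": {
  "targets": [0,0,0,0,0,-0.008,1,0,0,0,0,0,-0.008,1,0,0,0,0,0,0,1]
}}

```text
time_s: 14.1
tool_pos: [0.4818, -0.0685, 0.0198]
tcp_rot: [[0.336, 0.942, 0.0], [0.942, -0.336, -0.0], [0.0, 0.0, -1.0]]
ft_force: [-0.5, -0.2, -0.4]
width: 0.0236
gripper_force: 60.0
```

```bash
python3 ft.py 3
```

```text
14.2 z 0.0198 F [-0.868 -0.433 -0.175] M.l -0.046 press 0.63 F.u -0.7
```

```bash
python3 ft.py 8; python3 -c "
from h import *
print(ctrl.get_obs()['tcp_rot'][2],ctrl.get_obs()['moment'])"
```

```text
14.6 z 0.0198 F [-0.702 -0.637 -0.558] M.l -0.063 press 0.72 F.u -0.84
[ 1.48701451e-05  1.83023811e-04 -9.99999983e-01] [ 0.0967702  -0.05206251  0.05045313]
```

Emit:
{"api": "play_rows", "payload": {
  "targets": [0,0,0,0,0,-0.006,1,0,0,0,0,0,0,1,0,0,0,0,0,0,1]
}}

```text
time_s: 14.95
tool_pos: [0.4818, -0.0685, 0.0197]
tcp_rot: [[0.336, 0.942, 0.0], [0.942, -0.336, -0.0], [0.0, 0.0, -1.0]]
ft_force: [-0.9, -1.5, 0.1]
width: 0.0236
gripper_force: 60.0
```

```bash
sed -i "s/'press',.*.round(2),'F.u'/'press',(F[:,2]+1.88).mean().round(2),'F.u'/" ft.py; python3 ft.py 8
```

```text
15.3 z 0.0196 F [-0.812 -1.376  0.558] M.l -0.109 press 2.44 F.u -1.57
```

Emit:
{"api": "play_rows", "payload": {
  "targets": [0,0,0,-0.027,-0.0754,-0.003,1,0,0,0,-0.027,-0.0754,-0.003,1,0,0,0,-0.027,-0.0754,-0.003,1,0,0,0,0,0,0,1]
}}

```text
time_s: 15.75
tool_pos: [0.4796, -0.0742, 0.0193]
tcp_rot: [[0.336, 0.942, 0.0], [0.942, -0.336, 0.0], [0.0, -0.0, -1.0]]
ft_force: [-0.0, 0.8, 0.6]
width: 0.0237
gripper_force: 60.0
```

```bash
python3 ft.py 6
```

```text
16.0 z 0.0194 F [0.043 0.396 0.281] M.l -0.447 press 2.16 F.u 0.39
```

Emit:
{"api": "play_rows", "payload": {
  "targets": [0,0,0,-0.04,-0.113,-0.0054,1,0,0,0,-0.04,-0.113,-0.0054,1,0,0,0,-0.04,-0.113,-0.0054,1,0,0,0,-0.04,-0.113,-0.0054,1,0,0,0,0,0,0,1]
}}

```text
time_s: 16.55
tool_pos: [0.4755, -0.0859, 0.0188]
tcp_rot: [[0.336, 0.942, -0.0], [0.942, -0.336, -0.0], [-0.0, -0.0, -1.0]]
ft_force: [0.6, -0.9, 0.5]
width: 0.0238
gripper_force: 60.0
```

```bash
python3 ft.py 6
```

```text
16.8 z 0.0189 F [-0.738 -1.726  1.258] M.l -0.226 press 3.14 F.u -1.87
```

```bash
python3 - <<'E'
from h import *
f=ctrl.grab_frame('top')[:,:,::-1]; g=ctrl.grab_frame('side')[:,:,::-1]
a=cv2.resize(f[110:240,160:280],None,fx=3.3,fy=3.3,interpolation=cv2.INTER_CUBIC)
b=cv2.resize(g[170:300,180:300],None,fx=3.3,fy=3.3,interpolation=cv2.INTER_CUBIC)
cv2.imwrite('pics/ts4.png',np.hstack([a,b]))
E
```

```text
(no output)
```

View pics/ts4.png

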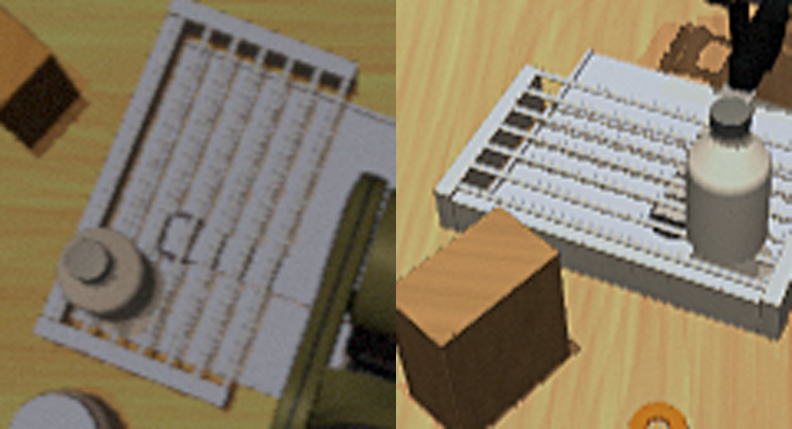

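The washer has moved about 18 mm with the foot: its left rim in the top view went from 135 to 160 px. I'll keep drawing it out.

Emit:
{"api": "play_rows", "payload": {
  "targets": [0,0,0,-0.04,-0.113,-0.0046,1,0,0,0,-0.04,-0.113,-0.0046,1,0,0,0,-0.04,-0.113,-0.0046,1,0,0,0,-0.04,-0.113,-0.0046,1,0,0,0,-0.04,-0.113,-0.0046,1,0,0,0,0,0,0,1]
}}

```text
time_s: 17.55
tool_pos: [0.4705, -0.1, 0.0182]
tcp_rot: [[0.336, 0.942, -0.0], [0.942, -0.336, -0.0], [-0.0, -0.0, -1.0]]
ft_force: [-0.0, -0.6, 1.6]
width: 0.0239
gripper_force: 60.0
```

```bash
python3 ft.py 6
```

```text
17.8 z 0.0183 F [-0.405 -0.926  1.28 ] M.l -0.222 press 3.16 F.u -1.01
```

Press is steady at a 3.8 % slope, so I'll repeat the same step.

Emit:
{"api": "play_rows", "payload": {
  "targets": [0,0,0,-0.04,-0.113,-0.0046,1,0,0,0,-0.04,-0.113,-0.0046,1,0,0,0,-0.04,-0.113,-0.0046,1,0,0,0,-0.04,-0.113,-0.0046,1,0,0,0,-0.04,-0.113,-0.0046,1,0,0,0,0,0,0,1]
}}

```text
time_s: 18.45
tool_pos: [0.4655, -0.1142, 0.0176]
tcp_rot: [[0.336, 0.942, -0.0], [0.942, -0.336, -0.0], [-0.0, -0.0, -1.0]]
ft_force: [0.4, -0.2, 0.4]
width: 0.0235
gripper_force: 60.0
```

```bash
python3 ft.py 6
```

```text
18.7 z 0.0177 F [-0.712 -1.021  1.234] M.l -0.181 press 3.11 F.u -1.2
```

Emit:
{"api": "play_rows", "payload": {
  "targets": [0,0,0,-0.04,-0.113,-0.0046,1,0,0,0,-0.04,-0.113,-0.0046,1,0,0,0,-0.04,-0.113,-0.0046,1,0,0,0,-0.04,-0.113,-0.0046,1,0,0,0,-0.04,-0.113,-0.0046,1,0,0,0,0,0,0,1]
}}

```text
time_s: 19.35
tool_pos: [0.4605, -0.1283, 0.0171]
tcp_rot: [[0.336, 0.942, -0.0], [0.942, -0.336, -0.0], [-0.0, -0.0, -1.0]]
ft_force: [-0.2, -0.2, 0.7]
width: 0.0235
gripper_force: 60.0
```

```bash
python3 ft.py 6
```

```text
19.6 z 0.0172 F [-0.517 -1.242  0.589] M.l -0.112 press 2.47 F.u -1.34
```

Emit:
{"api": "play_rows", "payload": {
  "targets": [0,0,0,-0.04,-0.113,-0.005,1,0,0,0,-0.04,-0.113,-0.005,1,0,0,0,-0.04,-0.113,-0.005,1,0,0,0,0,0,0,1]
}}

```text
time_s: 20.05
tool_pos: [0.4575, -0.1366, 0.0166]
tcp_rot: [[0.336, 0.942, -0.0], [0.942, -0.336, 0.0], [-0.0, -0.0, -1.0]]
ft_force: [-0.0, -0.1, 0.9]
width: 0.0238
gripper_force: 60.0
```

```bash
python3 ft.py 6
```

```text
20.3 z 0.0168 F [-0.444 -0.691  0.441] M.l -0.228 press 2.32 F.u -0.8
```

Emit:
{"api": "play_rows", "payload": {
  "targets": [0,0,0,-0.04,-0.113,-0.0055,1,0,0,0,-0.04,-0.113,-0.0055,1,0,0,0,-0.04,-0.113,-0.0055,1,0,0,0,0,0,0,1]
}}

```text
time_s: 20.75
tool_pos: [0.4545, -0.1451, 0.0163]
tcp_rot: [[0.336, 0.942, -0.0], [0.942, -0.336, -0.0], [-0.0, -0.0, -1.0]]
ft_force: [-0.7, 0.3, 0.7]
width: 0.0234
gripper_force: 60.0
```

```bash
python3 ft.py 6
```

```text
21.0 z 0.0164 F [-0.826 -0.717  0.332] M.l -0.206 press 2.21 F.u -0.95
```

Emit:
{"api": "play_rows", "payload": {
  "targets": [0,0,0,-0.04,-0.113,-0.0045,1,0,0,0,-0.04,-0.113,-0.0045,1,0,0,0,0,0,0,1]
}}

```text
time_s: 21.35
tool_pos: [0.4525, -0.1505, 0.016]
tcp_rot: [[0.336, 0.942, -0.0], [0.942, -0.336, 0.0], [0.0, -0.0, -1.0]]
ft_force: [0.1, 0.3, 0.1]
width: 0.0238
gripper_force: 60.0
```

```bash
python3 ft.py 6
```

```text
21.6 z 0.0161 F [-0.349  0.308  0.602] M.l -0.333 press 2.48 F.u 0.17
```

Emit:
{"api": "play_rows", "payload": {
  "targets": [0,0,0,-0.04,-0.113,-0.0045,1,0,0,0,-0.04,-0.113,-0.0045,1,0,0,0,0,0,0,1]
}}

```text
time_s: 21.95
tool_pos: [0.4506, -0.1563, 0.0158]
tcp_rot: [[0.336, 0.942, -0.0], [0.942, -0.336, -0.0], [-0.0, -0.0, -1.0]]
ft_force: [-0.4, 0.0, 0.4]
width: 0.0238
gripper_force: 60.0
```

```bash
python3 ft.py 6
```

```text
22.2 z 0.0159 F [-0.549 -0.394  0.136] M.l -0.278 press 2.02 F.u -0.56
```

Emit:
{"api": "play_rows", "payload": {
  "targets": [0,0,0,-0.04,-0.113,-0.005,1,0,0,0,-0.04,-0.113,-0.005,1,0,0,0,0,0,0,1]
}}

```text
time_s: 22.55
tool_pos: [0.4486, -0.1619, 0.0156]
tcp_rot: [[0.336, 0.942, -0.0], [0.942, -0.336, 0.0], [0.0, -0.0, -1.0]]
ft_force: [0.9, -0.3, 0.5]
width: 0.0236
gripper_force: 60.0
```

```bash
python3 ft.py 6
```

```text
22.8 z 0.0157 F [-0.043 -0.229  0.397] M.l -0.357 press 2.28 F.u -0.23
```

Emit:
{"api": "play_rows", "payload": {
  "targets": [0,0,0,-0.04,-0.113,-0.0045,1,0,0,0,-0.04,-0.113,-0.0045,1,0,0,0,0,0,0,1]
}}

```text
time_s: 23.15
tool_pos: [0.4466, -0.1676, 0.0153]
tcp_rot: [[0.336, 0.942, -0.0], [0.942, -0.336, 0.0], [0.0, -0.0, -1.0]]
ft_force: [-0.0, 0.5, 0.6]
width: 0.0236
gripper_force: 60.0
```

```bash
python3 ft.py 6
```

```text
23.4 z 0.0154 F [-0.045  0.002  0.587] M.l -0.39 press 2.47 F.u -0.01
```

Emit:
{"api": "play_rows", "payload": {
  "targets": [0,0,0,-0.04,-0.113,-0.0035,1,0,0,0,-0.04,-0.113,-0.0035,1,0,0,0,0,0,0,1]
}}

```text
time_s: 23.75
tool_pos: [0.4446, -0.1732, 0.0151]
tcp_rot: [[0.336, 0.942, -0.0], [0.942, -0.336, 0.0], [-0.0, -0.0, -1.0]]
ft_force: [-0.2, 1.0, 0.9]
width: 0.0238
gripper_force: 60.0
```

```bash
python3 ft.py 6
```

```text
24.0 z 0.0153 F [-0.845  0.056  0.886] M.l -0.368 press 2.77 F.u -0.23
```

Emit:
{"api": "play_rows", "payload": {
  "targets": [0,0,0,-0.04,-0.113,-0.002,1,0,0,0,-0.04,-0.113,-0.002,1,0,0,0,0,0,0,1]
}}

```text
time_s: 24.35
tool_pos: [0.4425, -0.1789, 0.015]
tcp_rot: [[0.336, 0.942, -0.0], [0.942, -0.336, 0.0], [0.0, -0.0, -1.0]]
ft_force: [-0.1, 0.9, 0.7]
width: 0.0237
gripper_force: 60.0
```

```bash
python3 ft.py 6
```

```text
24.6 z 0.0152 F [-0.594  0.33   0.46 ] M.l -0.351 press 2.34 F.u 0.11
```

Emit:
{"api": "play_rows", "payload": {
  "targets": [0,0,0,-0.04,-0.113,-0.002,1,0,0,0,-0.04,-0.113,-0.002,1,0,0,0,-0.04,-0.113,-0.002,1,0,0,0,0,0,0,1]
}}

```text
time_s: 25.05
tool_pos: [0.4396, -0.1875, 0.015]
tcp_rot: [[0.336, 0.942, -0.0], [0.942, -0.336, -0.0], [-0.0, 0.0, -1.0]]
ft_force: [-0.1, -0.9, 1.3]
width: 0.0237
gripper_force: 60.0
```

```bash
python3 ft.py 6; python3 - <<'E'
from h import *
f=ctrl.grab_frame('top')[:,:,::-1]; g=ctrl.grab_frame('side')[:,:,::-1]; w=ctrl.grab_frame('wrist')[:,:,::-1]
a=cv2.resize(f[110:240,190:310],(390,422),interpolation=cv2.INTER_CUBIC)
b=cv2.resize(w,(410,422*410//410))
cv2.imwrite('pics/ts5.png',np.hstack([a,b]))
E
```

```text
25.3 z 0.0151 F [-0.494 -0.318  1.784] M.l -0.431 press 3.66 F.u -0.46
```

View pics/ts5.png

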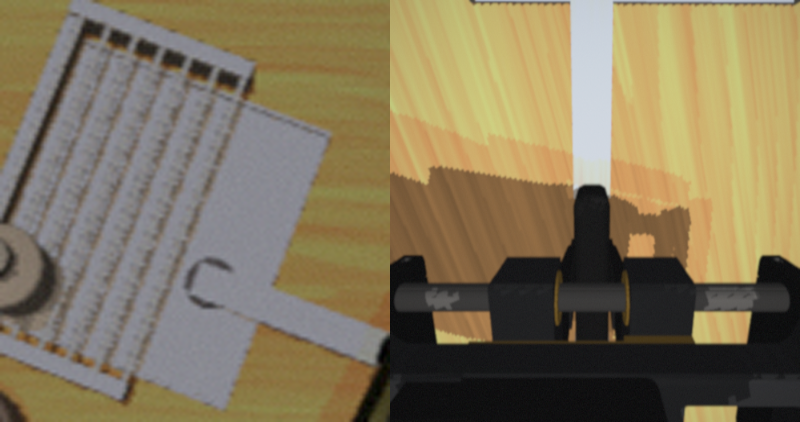

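The left half shows the washer's rim at (186,283), outside the rack, with its centre about 47 mm in from the tray's front edge. That puts it near x = -0.103, so I'll draw it 7 mm further and then lift.

Emit:
{"api": "play_rows", "payload": {
  "targets": [0,0,0,0,0,0.003,1,0,0,0,-0.0314,-0.088,0,1,0,0,0,-0.0314,-0.088,0,1,0,0,0,-0.0314,-0.088,0,1,0,0,0,0,0,0,1]
}}

```text
time_s: 26.0
tool_pos: [0.4372, -0.1938, 0.0149]
tcp_rot: [[0.336, 0.942, -0.0], [0.942, -0.336, 0.0], [0.0, -0.0, -1.0]]
ft_force: [0.6, 1.1, 1.4]
width: 0.0237
gripper_force: 60.0
```

```bash
python3 ft.py 4
```

```text
26.15 z 0.015 F [0.166 1.418 1.508] M.l -0.706 press 3.39 F.u 1.39
```

Emit:
{"api": "play_rows", "payload": {
  "targets": [0,0,0,0,0,0.05,1,0,0,0,0,0,0.1,1,0,0,0,0,0,0.5,1,0,0,0,0,0,0.8,1,0,0,0,0,0,0.8,1,0,0,0,0,0,0,1]
}}

```text
time_s: 26.8
tool_pos: [0.4397, -0.1953, 0.0751]
tcp_rot: [[0.335, 0.942, 0.006], [0.942, -0.335, -0.004], [-0.002, 0.007, -1.0]]
ft_force: [0.0, -0.2, -0.7]
width: 0.0238
gripper_force: 60.0
```

Emit:
{"api": "play_rows", "payload": {
  "targets": [0,0,0.488,0.352,-0.676,0,1,0,0,0.488,0.352,-0.676,0,1,0,0,0.488,0.352,-0.676,0,1,0,0,0.488,0.352,-0.676,0,1,0,0,0.488,0.352,-0.676,0,1,0,0,0.488,0.352,-0.676,0,1,0,0,0.488,0.352,-0.676,0,1,0,0,0.488,0.352,-0.676,0,1,0,0,0.488,0.352,-0.676,0,1,0,0,0.488,0.352,-0.676,0,1,0,0,0,0,0,0,1,0,0,0,0,0,0,1]
}}

```text
time_s: 28.0
tool_pos: [0.5247, -0.3624, 0.0703]
tcp_rot: [[-0.331, 0.944, -0.001], [0.944, 0.331, 0.001], [0.002, -0.001, -1.0]]
ft_force: [0.8, 0.4, -1.3]
width: 0.0236
gripper_force: 60.0
```

Emit:
{"api": "play_rows", "payload": {
  "targets": [0,0,0,0,0,-0.6,1,0,0,0,0,0,-0.6,1,0,0,0,0,0,-0.6,1,0,0,0,0,0,-0.4,1,0,0,0,0,0,-0.2,1,0,0,0,0,0,-0.1,1,0,0,0,0,0,0,1,0,0,0,0,0,0,1]
}}

```text
time_s: 28.8
tool_pos: [0.5258, -0.3631, 0.0095]
tcp_rot: [[-0.333, 0.943, 0.001], [0.943, 0.333, -0.001], [-0.001, 0.001, -1.0]]
ft_force: [0.7, 0.3, -1.8]
width: 0.0236
gripper_force: 60.0
```

```bash
python3 ft.py 4;python3 - <<'E'
from h import *
f=ctrl.grab_frame('top')[:,:,::-1]
cv2.imwrite('pics/t6.png',cv2.resize(f[90:270,170:430],None,fx=3,fy=3,interpolation=cv2.INTER_CUBIC))
E
```

```text
28.95 z 0.0095 F [ 0.038 -0.224 -1.483] M.l 0.104 press 0.4 F.u -0.22
```

View pics/t6.png

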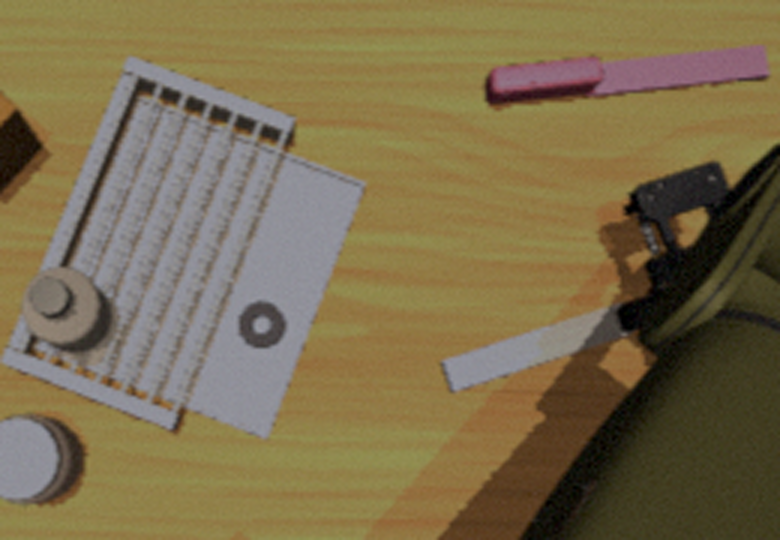

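The washer lies at (262,325), well in front of the rack and about 37 mm in from the tray's front edge, so near x = -0.113. I'll set the scraper down.

Emit:
{"api": "play_rows", "payload": {
  "targets": [0,0,0,0,0,-0.05,1,0,0,0,0,0,-0.04,1,0,0,0,0,0,-0.02,1,0,0,0,0,0,0,1,0,0,0,0,0,0,1]
}}

```text
time_s: 29.55
tool_pos: [0.5255, -0.3629, 0.0066]
tcp_rot: [[-0.333, 0.943, 0.0], [0.943, 0.333, -0.0], [-0.0, 0.0, -1.0]]
ft_force: [-1.7, 1.6, 3.8]
width: 0.0234
gripper_force: 60.0
```

```bash
python3 ft.py 4
```

```text
29.7 z 0.0066 F [-1.879  1.577  4.553] M.l -0.367 press 6.43 F.u 2.11
```

It's resting on the counter, so I'll open the fingers and rise.

Emit:
{"api": "play_rows", "payload": {
  "targets": [0,0,0,0,0,0,0.4,0,0,0,0,0,0,0,0,0,0,0,0,0,-0.4,0,0,0,0,0,0,-1,0,0,0,0,0,0,-1,0,0,0,0,0,0,-1,0,0,0,0,0,0,-1,0,0,0,0,0,0,-1,0,0,0,0,0,0,-1]
}}

```text
time_s: 30.65
tool_pos: [0.5253, -0.3627, 0.006]
tcp_rot: [[-0.333, 0.943, 0.0], [0.943, 0.333, -0.0], [-0.0, 0.0, -1.0]]
ft_force: [-0.1, -0.6, -0.3]
width: 0.087
gripper_force: 0.0
```

Emit:
{"api": "play_rows", "payload": {
  "targets": [0,0,0,0,0,0.3,-1,0,0,0,0,0,0.8,-1,0,0,0,0,0,1,-1,0,0,0,0,0,1,-1,0,0,0,0,0,1,-1,0,0,0,0,0,1,-1,0,0,0,0,0,1,-1,0,0,0,0,0,0,-1,0,0,0,0,0,0,-1]
}}

```text
time_s: 31.55
tool_pos: [0.5255, -0.3629, 0.1593]
tcp_rot: [[-0.333, 0.943, 0.001], [0.943, 0.333, -0.001], [-0.001, 0.001, -1.0]]
ft_force: [-0.6, 0.5, -0.5]
width: 0.0951
gripper_force: 0.0
```

```bash
python3 - <<'E'
from h import *
print(ctrl.get_obs()['width'])
f=ctrl.grab_frame('side')[:,:,::-1];w=ctrl.grab_frame('wrist')[:,:,::-1]
cv2.imwrite('pics/e.png',np.hstack([cv2.resize(f,(400,300)),cv2.resize(w,(400,300))]))
E
```

```text
0.09509736416534828
```

View pics/e.png

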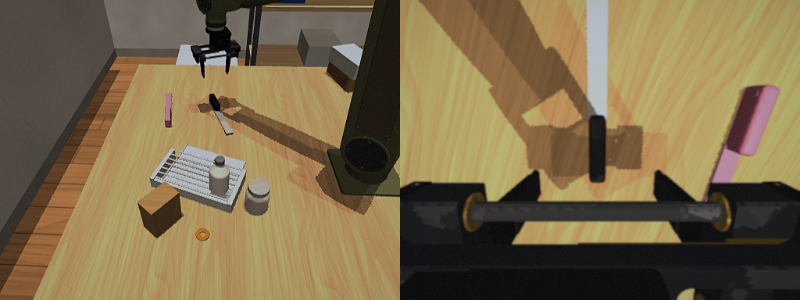

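The scraper lies flat and released, with its handle at about (597,150) in the right half. The rack, bottle, jar and carton look unmoved.

```bash
python3 -c "
from rig import ctrl
print(ctrl.sign_off())"
```

```text
the job is handed in; nothing more can be done
None
```

The washer is out, lying about 17 mm clear of the rack's front edge by my image estimate, the scraper is laid flat and released, and the job is handed in; averaged press readings peaked at about 3.7 N, and no verdict came back.

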